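Turn the tea tin on the gallery post and seat it in its corner

ROBOT

A 6-joint arm with a two-finger parallel gripper is mounted at the origin on the work surface. World frame = base frame: x ahead of the robot, y to its left, z up, the work surface at z = 0. Lengths are in m, angles in rad, forces in N, time in s.
With the tool pointing down it reaches from about 0.35 to 0.775 m from the base axis. Payload 7.3 kg.
Tool frame: the origin (TCP) lies midway between the tips of the shut fingers; the grasp point (between the pads) lies 19 mm behind it; z points along the fingers, y is the direction in which the jaws open and shut (so a half turn about z gives the same grasp; the last joint's range is limited). The gripper opens to 92 mm and grips with 3 to 60 N. Pads are 19 mm wide; open, the fingers measure 130 mm over their backs; the gripper's body (75 mm by 190 mm) begins 47 mm behind the grasp point.
Start: joints at [1.061, 0.342, 1.524, -0, 1.275, -0.146], TCP at [0.187, 0.491, 0.227] pointing down, gripper open.
Joint ranges: [-2.53, 2.53], [-0.77, 2.02], [0.04, 2.7], [-1, 4.14], [0.28, 2.66], [-3.11, 3.11]. Speed limits (rad/s): [2.57, 2.57, 3.14, 3.14, 3.14, 3.14].

INTERFACE

Orientations are given as a unit quaternion [w, x, y, z].
In Python, from plant import r gives the robot as it stands.
- The arm moves only by the tool carry_out, never from a script. Its argument "increments" is a list of rows, each a list of 6 numbers: the shift along the tool's x, y, z in cm, then the turn, a rotation vector about the tool's x, y, z in rad. In form: [[x, y, z, rx, ry, rz], ...]. A call has 1 to 10 rows; each row is the pose to reach, as a shift and turn from the pose commanded when the call began, along the tool's axes at that moment; what a row does not reach only later rows make up. A row lasts 1/10 s, in which the tool goes at most 50 mm and 8.59 degrees, less where a joint would pass 70% of its speed; a pose out of reach is approached as far as the arm can. A call with a gripper value outside its range is refused whole. "jaw" is the closure in counts, from 0 (fully open) to 255 (shut), set as the call begins (left out, the last holds). The fingers move at their own pace and stop on an object; "newtons" is the grip in N (left out, the last holds). Time passes only in rows, so rows that repeat a pose let the fingers close. It gives the time, the measured TCP pose, the force and the opening at its end, in the units of the state.
- r.read_state(): the state, without advancing time (a new reading comes with each control period).
- r.read_camera(name): name is "scene" or "top"; returns the picture (420x560x3 uint8, red, green, blue); there is no depth.
- r.get_calibration(name): a dict with "mtx" (3x3 intrinsics, pixels), "pose" (4x4, takes a point from camera to world coordinates). Camera axes: x right, y up, looking along -z (the intrinsics and any distortion apply to the point x, -y, -z); pixel columns grow to the right and rows downward; lengths in m; the calibration is good to about 2 mm. A picture is of the moment at which its call begins. get_calibration takes no time and is no camera call.
- r.hand_in(): hands the job in, once; it reports no verdict.
The state is a dict: "time_s": time; "qpos": joint angles; "qvel": joint speeds; "effort": joint torques, N m; "ee_pos": TCP position; "tcp_rot": TCP orientation; "ft_force": force on the tool from outside, world axes, zero at the start; "torque": the same for the moment, N m; "width": opening from 0.0 (shut) to 1.0 (fully open).
Only numpy, scipy, OpenCV 4.12 (cv2) and the standard library are available. Lean on these libraries where they do the work, as an engineer would, in place of code of your own. Each camera call takes 0.05 s, during which the arm holds its last target. There are 200 camera calls.

TASK

The square tea tin on the pantry counter stands beside its steel gallery, turned the wrong way. Without lifting it, push it against the gallery's corner post so that it swings a quarter turn round the post into the bay, its mouth then facing the bay's open end; slide it home along the rail, seat it with a steady half-second press against the end stop and then a separate one against the rail, and leave it flush in the corner against both. The tin is thin sheet and dents, so press just firmly enough to seat it and push gently throughout; leave the mug, the jar and the spray bottle alone.

Things in the scene. Friction and masses are not known exactly. Their poses are not given: they have to be found in the camera images.
- tin: Closed square tea tin, white with a grey lid, 100 x 100 mm and 50 mm high, about 0.3 kg (varies), too wide to grasp and standing loose on the counter. Origin: centre of its underside. Its own +x points out through its mouth. Sliding it takes 1 to 4 N; a steady push of 9 to 11 N (part of it lost to friction) seats it against a stop; it dents if the gripper pushes it with more than 14 N.
- tin_mouth (a point): Middle of the tin's mouth side, 50 mm from its centre and 25 mm up. The mouth is a recess 44 mm wide and 6 mm deep in the upper half of that side, running on over the lid, with paper tea sachets showing; below it, up to 26 mm high, that side is a plain flat wall. At the start the mouth faces roughly along the gallery's +x.
- gallery: Steel gallery fixed to the counter: corner post, rail and end stop around an L-shaped bay, open towards the gallery's -x and +y. Origin: on the counter at the axis of the post; z up. The rail runs from the post along -y, the end stop from the rail's other end along -x. The tin starts outside, on the +y side of the post and somewhat to -x of it, and has to turn counter-clockwise seen from above.
- tin_home (a point): Point on the counter in the bay where the centre of the seated tin's underside belongs: at x = -59, y = -95 mm in the gallery's frame, whose axes it shares. The seated tin's mouth faces the gallery's +y.
- rail: The gallery's rail, a rigid flat steel bar 155 mm long (y = 0 to -155 mm) and 35 mm high. Its origin and axes coincide with the gallery's (at the post). Its inner face looks to the gallery's -x and lies at x = -9 mm, in line with the post's side.
- post: Round steel corner post of the gallery, 18 mm diameter, 60 mm high, rigid. Origin: the centre of its foot; it is the gallery's origin too.
- end_stop: End stop, a rigid flat steel bar 10 mm thick and 35 mm high. Its origin and axes coincide with the gallery's (at the post), not with the bar: the bar's inner face, which looks to +y, lies at y = -145 mm and spans x = 0 to -95 mm.
- mug: White mug, 80 mm across and 85 mm high, bystander behind the rail. Origin: centre of its underside.
- jar: Amber glass jar with steel lid, 60 mm across and 100 mm high, bystander. Origin: centre of its underside.
- spray: White spray bottle, 68 mm across and about 205 mm high, bystander beyond the end stop. Origin: centre of its underside.
There are look-alikes about, which are no part of the job. What is shaped like the tin but orange or yellow is not meant.

How it is judged:
By the outcome, as a careful person would: the job done as asked, in the order asked, and still so for the second after the job is handed in, with the robot touching nothing.
It also fails if it takes over 72 s, if anything falls off the work surface, if the arm or the gripper's body presses on something with over 40 N, if the wrist force passes 120 N, or if a joint passes its speed limit or range.

## Working session

There is one attempt and no reset: what is moved stays moved. The work goes in short steps, Python scripts to look and compute and a tool call to move; the robot and the scene stay as the last step left them, time stands still between calls to the robot, and variables do not carry over. Pictures are saved under pics/ and viewed, about 8 in all and at most 12, crops included, and the job is handed in when it is done.

Besides the shell and the picture viewer there is one more tool, called as name([rows], argument=value, ...), one row to a line, values as JSON. carry_out: Moves the arm, as the interface text tells. Its arguments: {"type":"object","properties":{"increments":{"type":"array","items":{"type":"array","items":{"type":"number"}}},"jaw":{"type":"number"},"newtons":{"type":"number"}},"required":["increments"]}

```bash
ls; mkdir -p pics; python3 - <<'E'
from plant import r
import cv2,numpy as np
for n in("scene","top"):
    cv2.imwrite(f"pics/{n}0.png",cv2.cvtColor(r.read_camera(n),cv2.COLOR_RGB2BGR))
    c=r.get_calibration(n);print(n,{k:np.round(v,4).tolist() if hasattr(v,'shape') or isinstance(v,list) else v for k,v in c.items()})
s=r.read_state();print(s)
E
```

```text
pics
scene {'mtx': [[546.7635, 0.0, 277.8284], [0.0, 546.7635, 206.7405], [0.0, 0.0, 1.0]], 'pose': [[0.137, -0.8421, 0.5216, 1.0825], [0.9905, 0.1205, -0.0656, -0.0812], [-0.0076, 0.5257, 0.8506, 0.9431], [0.0, 0.0, 0.0, 1.0]]}
top {'mtx': [[386.9746, 0.0, 275.6169], [0.0, 386.9746, 218.7629], [0.0, 0.0, 1.0]], 'pose': [[-0.0169, 0.9944, -0.1043, 0.4659], [-0.9998, -0.0163, 0.0062, 0.016], [0.0045, 0.1044, 0.9945, 0.7925], [0.0, 0.0, 0.0, 1.0]]}
{'time_s': 0.1, 'qpos': array([ 1.06099643e+00,  3.42663843e-01,  1.52487986e+00, -1.01924557e-05,
        1.27538998e+00, -1.45983425e-01]), 'qvel': array([-0.00073141, -0.00187002, -0.00416695, -0.00029936, -0.00239895,
       -0.00138789]), 'effort': array([ 1.36507129e-03, -4.32002699e+01, -2.44693851e+01,  7.19034160e-02,
        5.25773806e-02, -6.02084015e-05]), 'ee_pos': array([0.18662352, 0.4903453 , 0.22612338]), 'tcp_rot': array([-2.11322924e-04,  1.80905150e-01,  9.83500319e-01, -6.36361716e-04]), 'ft_force': array([ 0.54825917,  0.40062872, -0.48478414]), 'torque': array([ 0.05481277, -0.02285821, -0.00805426]), 'width': 1.0019828129282369}
```

View pics/top0.png

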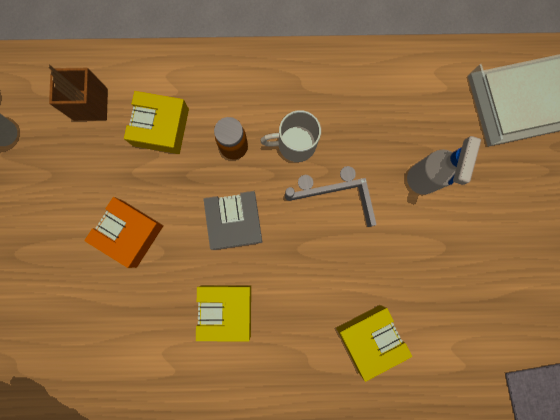

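View pics/scene0.png

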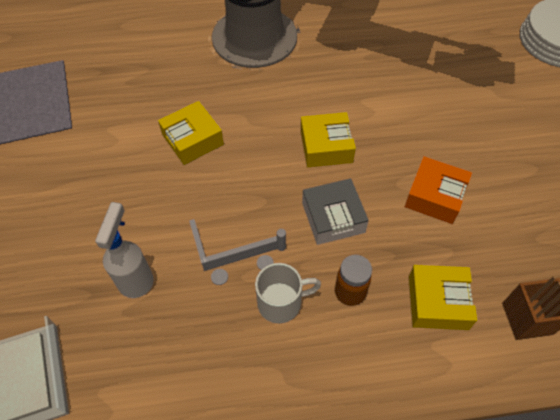

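The scene shows one white tin with a grey lid, at top (233,220) and scene (336,211), mouth towards world +x. The look-alikes are yellow at top (157,122), (223,314) and (375,343), and orange at (124,232). Only the grey-lidded tin fits. The gallery's post is at top (289,194), its rail runs to (363,182) and the end stop to (371,224). I'll confirm this in an enlarged crop.

```bash
cat > h.py <<'E'
import numpy as np,cv2
from plant import r
def ray(n,u,v,z):
    c=r.get_calibration(n);K=np.array(c["mtx"]);T=np.array(c["pose"])
    d=np.linalg.solve(K,[u,v,1.]);d=T[:3,:3]@[d[0],-d[1],-d[2]];o=T[:3,3]
    return (o+d*(z-o[2])/d[2])[:2]
def proj(n,p):
    c=r.get_calibration(n);K=np.array(c["mtx"]);T=np.array(c["pose"])
    q=T[:3,:3].T@(np.array(p)-T[:3,3]);q=K@[q[0],-q[1],-q[2]];return q[:2]/q[2]
E
python3 - <<'E'
from h import *
im=cv2.imread("pics/top0.png");a=im[150:260,190:390];s=cv2.imread("pics/scene0.png")[165:285,180:380]
cv2.imwrite("pics/crop0.png",np.vstack([cv2.resize(a,None,fx=3,fy=2.7,interpolation=cv2.INTER_CUBIC),cv2.resize(s,None,fx=3,fy=2.4,interpolation=cv2.INTER_CUBIC)]))
for n in("top","scene"):
    im=cv2.imread(f"pics/{n}0.png");hsv=cv2.cvtColor(im,cv2.COLOR_BGR2HSV)
    m=((hsv[...,1]<60)).astype(np.uint8)*255
    k,l,st,ce=cv2.connectedComponentsWithStats(m)
    for i in range(1,k):
        if 150<st[i,4]<8000:
            c=max(cv2.findContours((l==i).astype(np.uint8),cv2.RETR_EXTERNAL,cv2.CHAIN_APPROX_NONE)[0],key=len)
            b=cv2.boxPoints(cv2.minAreaRect(c));print(n,st[i].tolist(),ce[i].round(0).tolist(),b.round(1).tolist())
            if n=="top":print("   z.05",[ray(n,*p,.05).round(4).tolist() for p in b])
for p in[(289,191),(363,181),(371,224)]:print(ray("top",*p,.035),ray("top",*p,.06))
E
```

```text
top [469, 55, 91, 91, 6196] [518.0, 100.0] [[467.6000061035156, 66.5999984741211], [559.0, 55.0], [569.0999755859375, 135.0], [477.70001220703125, 146.60000610351562]]
   z.05 [[0.846, -0.381], [0.8678, -0.5684], [0.701, -0.5729], [0.6803, -0.3897]]
top [132, 107, 23, 22, 373] [143.0, 117.0] [[131.6999969482422, 124.9000015258789], [134.8000030517578, 106.30000305175781], [154.60000610351562, 109.5999984741211], [151.5, 128.1999969482422]]
   z.05 [[0.7348, 0.2925], [0.7729, 0.2872], [0.7655, 0.2479], [0.7275, 0.2534]]
top [261, 111, 60, 51, 1857] [296.0, 136.0] [[259.5, 141.5], [285.79998779296875, 98.30000305175781], [329.5, 124.9000015258789], [303.20001220703125, 168.10000610351562]]
   z.05 [[0.6973, 0.0405], [0.785, -0.0131], [0.7289, -0.0986], [0.6425, -0.0444]]
top [0, 115, 17, 31, 379] [6.0, 132.0] [[0.0, 145.0], [0.0, 115.0], [16.0, 115.0], [16.0, 145.0]]
   z.05 [[0.6981, 0.5495], [0.7591, 0.553], [0.7586, 0.5215], [0.6976, 0.5183]]
top [214, 117, 29, 29, 640] [228.0, 131.0] [[209.8000030517578, 124.5999984741211], [234.1999969482422, 112.4000015258789], [247.0, 138.0], [2
[... 3677 characters left out ...]
], [371.0, 285.0], [341.0, 285.0]]
scene [211, 269, 17, 16, 203] [219.0, 276.0] [[209.0, 280.0], [215.8000030517578, 266.3999938964844], [229.39999389648438, 273.20001220703125], [222.60000610351562, 286.79998779296875]]
scene [444, 283, 25, 21, 458] [456.0, 293.0] [[444.0, 283.0], [468.0, 283.0], [468.0, 303.0], [444.0, 303.0]]
scene [0, 317, 68, 103, 5462] [32.0, 376.0] [[-0.0, 317.0], [67.0, 317.0], [67.0, 419.0], [0.0, 419.0]]
scene [488, 409, 72, 11, 434] [534.0, 416.0] [[488.0, 409.0], [559.0, 409.0], [559.0, 419.0], [488.0, 419.0]]
[ 0.6002152  -0.01628642] [ 0.59578077 -0.01522246]
[ 0.61800522 -0.16401046] [ 0.61298364 -0.1580709 ]
[ 0.53184705 -0.17628427] [ 0.5296691  -0.16993961]
```

View pics/crop0.png

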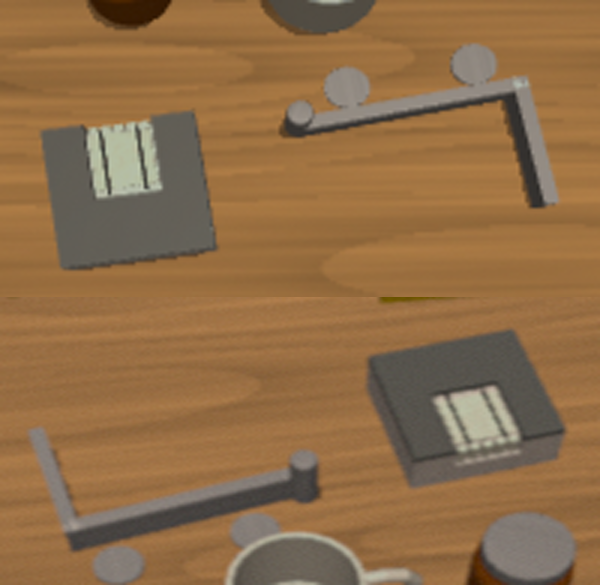

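The crop confirms the grey-lidded tin with its mouth up (world +x) and, in both views, the gallery with the post at top (290,192). Next I fit the rail and end-stop lines.

```bash
python3 - <<'E'
from h import *
im=cv2.imread("pics/top0.png");g=im.max(2).astype(int);hs=cv2.cvtColor(im,cv2.COLOR_BGR2HSV)
for u in range(300,361,12):print(u,[(v,int(g[v,u]),int(hs[v,u,1])) for v in range(178,200)])
for v in range(192,222,8):print("v",v,[(u,int(g[v,u]),int(hs[v,u,1])) for u in range(360,378)])
for v in range(184,202,2):print("post",v,[(int(g[v,u]),int(hs[v,u,1])) for u in range(282,298)])
for q in [(298,134,.085),(228,131,.1)]:print(ray("top",*q))
print(ray("scene",355,268,.1),ray("scene",278,280,.085))
# scene post top
print(ray("scene",282,233.5,.06))
E
```

```text
300 [(178, 144, 28), (179, 145, 26), (180, 146, 28), (181, 148, 29), (182, 148, 29), (183, 147, 29), (184, 148, 29), (185, 148, 29), (186, 143, 27), (187, 129, 36), (188, 137, 112), (189, 156, 150), (190, 159, 152), (191, 150, 54), (192, 147, 28), (193, 147, 28), (194, 147, 28), (195, 148, 29), (196, 92, 28), (197, 55, 28), (198, 69, 85), (199, 138, 148)]
312 [(178, 147, 97), (179, 146, 63), (180, 145, 35), (181, 147, 28), (182, 148, 28), (183, 149, 29), (184, 149, 27), (185, 135, 55), (186, 154, 119), (187, 159, 146), (188, 151, 105), (189, 148, 43), (190, 147, 26), (191, 147, 24), (192, 148, 26), (193, 118, 28), (194, 72, 25), (195, 54, 24), (196, 143, 146), (197, 156, 152), (198, 152, 153), (199, 148, 152)]
324 [(178, 145, 151), (179, 152, 153), (180, 156, 152), (181, 157, 153), (182, 161, 154), (183, 169, 151), (184, 168, 153), (185, 159, 152), (186, 150, 56), (187, 148, 29), (188, 148, 28), (189, 148, 28), (190, 148, 26), (191, 93, 25), (192, 56, 27), (193, 71, 93), (194, 141, 148), (195, 163, 152), (196, 168, 153), (197, 158, 152), (198, 143, 153), (199, 146, 150)]
336 [(178, 1
[... 3408 characters left out ...]
29), (147, 26), (147, 28)]
post 196 [(168, 153), (132, 155), (99, 139), (60, 55), (54, 28), (55, 28), (69, 26), (81, 28), (83, 31), (74, 28), (72, 28), (131, 27), (146, 28), (147, 28), (133, 29), (117, 28)]
post 198 [(144, 152), (100, 153), (89, 146), (71, 101), (56, 36), (54, 24), (56, 27), (55, 23), (55, 28), (60, 26), (69, 26), (69, 26), (63, 28), (55, 28), (53, 29), (53, 29)]
post 200 [(152, 154), (143, 155), (104, 152), (99, 152), (93, 143), (83, 117), (73, 94), (64, 64), (70, 91), (93, 107), (136, 143), (141, 146), (142, 147), (147, 146), (147, 147), (156, 150)]
[ 0.69973424 -0.03332753]
[0.70244988 0.09655465]
[0.7047974  0.09646609] [ 0.70168686 -0.03485487]
[ 0.59946904 -0.01344371]
```

```bash
cat >> h.py <<'E'
def gal():
    A=np.array([ray("top",u,v,.035) for u,v in[(300,195.9),(312,193.4),(324,190.9),(336,188.4),(348,186.15),(360,183.6)]])
    B=np.array([ray("top",u,v,.035) for u,v in[(363.35,192),(365.2,200),(367.03,208),(368.96,216)]])
    return A,B
E
python3 - <<'E'
from h import *
A,B=gal()
da=cv2.fitLine(A.astype(np.float32),cv2.DIST_L2,0,.01,.01).ravel();db=cv2.fitLine(B.astype(np.float32),cv2.DIST_L2,0,.01,.01).ravel()
print(A.round(4).tolist(),B.round(4).tolist());print(da,db)
ra=np.degrees(np.arctan2(da[1],da[0]))%180;rb=np.degrees(np.arctan2(db[1],db[0]))%180;print(ra-90,rb)
P=np.array([da[:2],-db[:2]]).T;t=np.linalg.solve(P,db[2:]-da[2:]);C=da[2:]+t[0]*da[:2];print("inner corner",C)
for th in (ra-90,(ra-90)*.7+.3*rb):
    t=np.radians(th);R=np.array([[np.cos(t),-np.sin(t)],[np.sin(t),np.cos(t)]])
    o=C-R@[-.009,-.145];print(th,"gallery origin",o)
    for n,p in dict(post=ray("top",289.6,191.5,.06),postS=ray("scene",282,233.5,.06),tin=(.5426,.095),mug=(.7,-.034),jar=(.703,.0965)).items():print(n,(R.T@(np.array(p)-o)*1000).round(1))
b=np.array([[.5855,.1519],[.5988,.052],[.4994,.0387],[.4866,.1373]])
print("tin yaw",np.degrees(np.arctan2(*((b[0]-b[3]+b[1]-b[2])[::-1]))))
# tin in scene view: project predicted corners
for p in b: print(proj("scene",[*p,.05]).round(1))
print([proj("scene",[*o,z]).round(1) for z in(0.06,)])
E
```

```text
[[0.59, -0.0379], [0.5947, -0.0618], [0.5993, -0.0857], [0.6039, -0.1097], [0.6081, -0.1338], [0.6128, -0.1578]] [[0.5958, -0.1638], [0.5797, -0.1668], [0.5637, -0.1698], [0.5477, -0.1729]]
[ 0.18608785 -0.9825331   0.60147846 -0.09778704] [ 0.9825503   0.18599702  0.5717515  -0.1683375 ]
10.724564 10.719267
inner corner [ 0.613349   -0.16046306]
10.724564 gallery origin [ 0.59520908 -0.01632098]
post [-0.4  0. ]
postS [4.7 2. ]
tin [-31.  119.2]
mug [ 99.7 -36.9]
jar [126.9  90.8]
10.722975 gallery origin [ 0.59521308 -0.01632047]
post [-0.4  0. ]
postS [4.7 2. ]
tin [-31.  119.2]
mug [ 99.7 -36.9]
jar [126.9  90.8]
tin yaw 8.008713172405212
[367.5 218.8]
[316.7 231.4]
[301.1 188.4]
[349.2 177.2]
[array([280.1, 231.7])]
```

```bash
cat >> h.py <<'E'
from scipy.spatial.transform import Rotation as Ro
TH=np.radians(10.72);O=np.array([.5952,-.0163]);RG=np.array([[np.cos(TH),-np.sin(TH)],[np.sin(TH),np.cos(TH)]])
def togal(p):return RG.T@(np.array(p)-O)*1000
def tow(g):return O+RG@(np.array(g)/1000)
def st():
    s=r.read_state();R=Ro.from_quat(s["tcp_rot"],scalar_first=True).as_matrix()
    yaw=np.degrees(np.arctan2(R[1,0],R[0,0])-TH)
    print("t%.1f gal"%s["time_s"],togal(s["ee_pos"][:2]).round(1),"z%.1f"%(s["ee_pos"][2]*1e3),"toolx yaw(gal) %.1f"%yaw,"F gal",(RG.T@s["ft_force"][:2]).round(2),"Fz %.2f"%s["ft_force"][2],"w %.2f"%s["width"],"q",s["qpos"].round(2))
    return s,R
def inc(g,z,yawg):
    "increment (cm, rad) to gallery point g mm, height z mm, tool x at yawg deg in gallery"
    s,R=st();t=np.array([*tow(g),z/1000])-s["ee_pos"]
    a=np.radians(yawg)+TH;T=np.array([[np.cos(a),np.sin(a),0],[np.sin(a),-np.cos(a),0],[0,0,-1]])
    print("inc",(R.T@t*100).round(2),Ro.from_matrix(R.T@T).as_rotvec().round(3))
E
python3 -c "
from h import *
inc((-62,200),120,90)"
```

```text
t0.1 gal [-307.2  573.8] z226.1 toolx yaw(gal) 148.4 F gal [0.61 0.29] Fz -0.48 w 1.00 q [ 1.06  0.34  1.52 -0.    1.28 -0.15]
inc [-40.46 -19.    10.63] [-1.00e-03  1.00e-03  1.02e+00]
```

carry_out([
  [-40.5,-19,10.6,0,0,1.02],
  [-40.5,-19,10.6,0,0,1.02],
  [-40.5,-19,10.6,0,0,1.02],
  [-40.5,-19,10.6,0,0,1.02],
  [-40.5,-19,10.6,0,0,1.02],
  [-40.5,-19,10.6,0,0,1.02],
  [-40.5,-19,10.6,0,0,1.02],
  [-40.5,-19,10.6,0,0,1.02],
  [-40.5,-19,10.6,0,0,1.02],
  [-40.5,-19,10.6,0,0,1.02],
], jaw=255)

```text
time_s: 1.1
ee_pos: [0.5001, 0.1652, 0.1191]
tcp_rot: [0.0, 0.64, 0.769, -0.001]
ft_force: [0.5, 2.0, 0.4]
width: 0.182
```

```bash
python3 -c "
from h import *
inc((-62,192),14,90)"
```

```text
t1.1 gal [-59.7 196.1] z119.1 toolx yaw(gal) 89.7 F gal [0.83 1.86] Fz 0.39 w 0.18 q [ 0.17  0.46  1.67 -0.    1.02 -0.01]
inc [-0.4  -0.22 10.51] [-0.001  0.001 -0.005]
```

carry_out([
  [0,0,5,0,0,0],
  [0,0,8,0,0,0],
  [0,0,10,0,0,0],
  [0,0,10.5,0,0,0],
  [0,0,10.5,0,0,0],
])

```text
time_s: 1.6
ee_pos: [0.4971, 0.1694, 0.0154]
tcp_rot: [-0.001, 0.638, 0.77, -0.001]
ft_force: [0.4, -0.2, 0.2]
width: 0.005
```

```bash
python3 - <<'E'
from h import *
im=cv2.cvtColor(r.read_camera("top"),cv2.COLOR_RGB2BGR)
cv2.imwrite("pics/t1.png",cv2.resize(im[100:300,150:400],None,fx=3,fy=3))
inc((-62,185),14,90)
E
```

```text
t1.6 gal [-61.1 200.7] z16.3 toolx yaw(gal) 90.0 F gal [0.9  0.22] Fz 0.45 w 0.01 q [ 0.18  0.61  1.76  0.    0.77 -0.01]
inc [-1.57 -0.09  0.23] [ 0.001 -0.     0.   ]
```

View pics/t1.png

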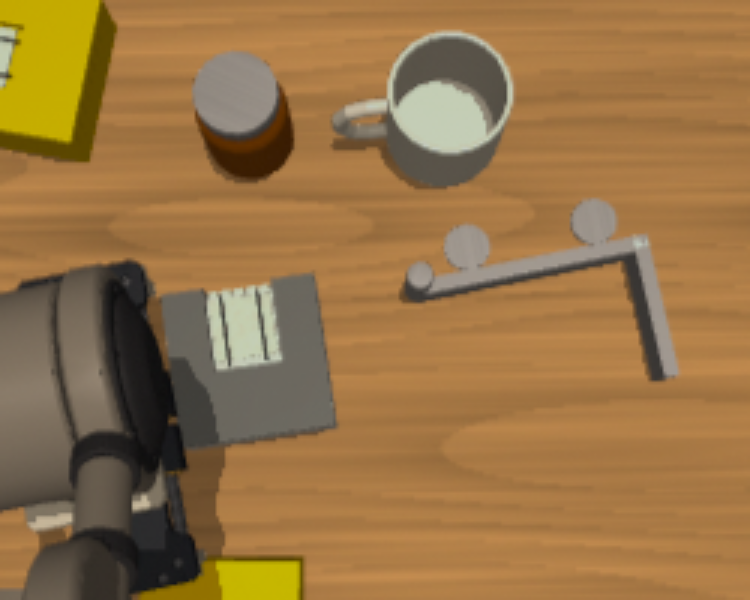

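carry_out([
  [0,2.5,0.2,0,0,0],
  [-0.8,2.5,0.2,0,0,0],
  [-1.6,2.5,0.2,0,0,0],
  [-1.9,2.5,0.2,0,0,0],
  [-2.2,2.5,0.2,0,0,0],
  [-2.5,2.5,0.2,0,0,0],
  [-2.8,2.5,0.2,0,0,0],
  [-3.2,2.5,0.2,0,0,0],
  [-3.6,2.5,0.2,0,0,0],
  [-4,2.5,0.2,0,0,0],
])

```text
time_s: 2.65
ee_pos: [0.53, 0.1342, 0.0138]
tcp_rot: [0.0, 0.638, 0.77, 0.0]
ft_force: [-1.2, 5.0, 4.1]
width: 0.007
```

```bash
python3 -c "
from h import *
st()"
```

```text
t2.6 gal [-36.1 160. ] z13.8 toolx yaw(gal) 90.0 F gal [-0.22  5.17] Fz 4.09 w 0.01 q [ 0.11  0.64  1.7   0.    0.8  -0.08]
```

carry_out([
  [-0.3,0,0,0,0,0],
  [-0.6,0,0,0,0,0],
  [-0.9,0,0,0,0,0],
  [-1.2,0,0,0,0,0],
  [-1.5,0,0,0,0,0],
  [-1.8,0,0,0,0,0],
  [-2.1,0,0,0,0,0],
  [-2.4,0,0,0,0,0],
  [-2.7,0,0,0,0,0],
  [-3,0,0,0,0,0],
])

```text
time_s: 3.65
ee_pos: [0.5354, 0.1048, 0.0138]
tcp_rot: [0.0, 0.638, 0.77, 0.0]
ft_force: [-0.2, 5.6, 4.6]
width: 0.008
```

```bash
python3 -c "
from h import *
st();cv2.imwrite('pics/t2.png',cv2.resize(cv2.cvtColor(r.read_camera('top'),cv2.COLOR_RGB2BGR)[130:270,200:400],None,fx=4,fy=4));st()"
```

```text
t3.6 gal [-36.2 130.1] z13.8 toolx yaw(gal) 90.0 F gal [0.84 5.51] Fz 4.64 w 0.01 q [ 0.05  0.64  1.71  0.    0.8  -0.13]
t3.7 gal [-36.2 129.6] z13.8 toolx yaw(gal) 90.0 F gal [0.56 3.15] Fz 3.04 w 0.00 q [ 0.05  0.64  1.71 -0.    0.8  -0.13]
```

View pics/t2.png

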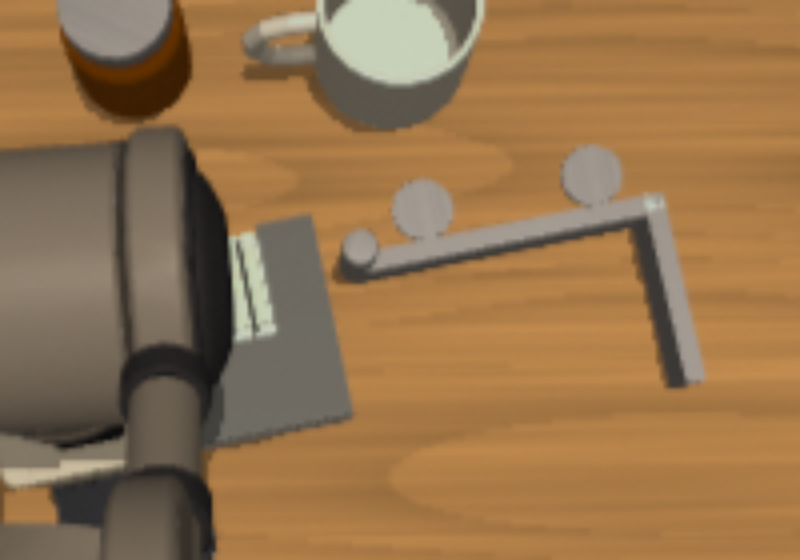

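Top view: the tin's lid edge runs (277,184) to (288,233), square to the pusher and about 10 mm short of the post at (290,192). I'll shift the pusher towards the tin's far half for leverage.

carry_out([
  [0.5,0,0,0,0,0],
  [0.5,-1.2,0,0,0,0],
  [0.5,-2.4,0,0,0,0],
  [0.2,-2.4,0,0,0,0],
  [0,-2.4,0,0,0,0],
  [-0.2,-2.4,0,0,0,0],
  [-0.4,-2.4,0,0,0,0],
  [-0.6,-2.4,0,0,0,0],
  [-0.8,-2.4,0,0,0,0],
  [-1.0,-2.4,0,0,0,0],
])

```text
time_s: 4.7
ee_pos: [0.5136, 0.0905, 0.0137]
tcp_rot: [-0.0, 0.638, 0.77, -0.0]
ft_force: [-0.9, 0.8, -0.6]
width: 0.004
```

```bash
python3 -c "
from h import *
st();print([togal(ray('top',*p,.05)).round(1) for p in [(277,183.75),(288,233)]])"
```

```text
t4.7 gal [-60.4 120.1] z13.7 toolx yaw(gal) 90.0 F gal [-0.71  0.97] Fz -0.61 w 0.00 q [ 0.03  0.61  1.78  0.    0.76 -0.16]
[array([21.2, 20.1]), array([-77.2,  18.9])]
```

carry_out([
  [-0.3,-0.3,0,0,0,-0.025],
  [-0.5,-0.8,0,0,0,-0.07],
  [-0.8,-1.2,0,0,0,-0.105],
  [-1.05,-1.6,0,0,0,-0.14],
  [-1.3,-2.0,0,0,0,-0.175],
  [-1.6,-2.35,0,0,0,-0.21],
  [-1.9,-2.7,0,0,0,-0.244],
  [-2.2,-3.05,0,0,0,-0.279],
  [-2.5,-3.4,0,0,0,-0.314],
  [-2.85,-3.7,0,0,0,-0.349],
])

```text
time_s: 5.7
ee_pos: [0.4827, 0.0554, 0.0138]
tcp_rot: [0.0, 0.494, 0.869, 0.0]
ft_force: [0.2, 2.4, -0.7]
width: 0.003
```

```bash
python3 -c "
from h import *
st();cv2.imwrite('pics/t3.png',cv2.resize(cv2.cvtColor(r.read_camera('top'),cv2.COLOR_RGB2BGR)[130:270,200:400],None,fx=4,fy=4))"
```

```text
t5.7 gal [-97.2  91.3] z13.8 toolx yaw(gal) 110.1 F gal [0.65 2.34] Fz -0.67 w 0.00 q [-0.04  0.56  1.88 -0.    0.7  -0.58]
```

View pics/t3.png

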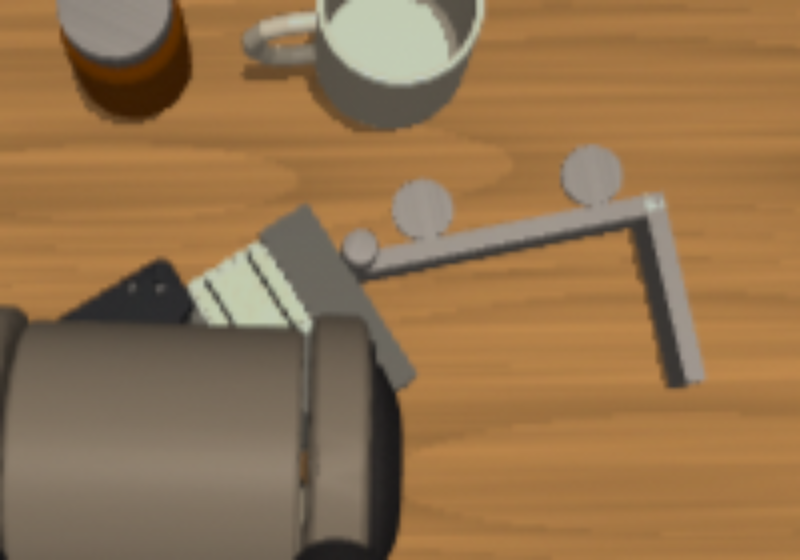

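```bash
cat >> h.py <<'E'
def face(p,q):
    "p mouth-side corner, q other corner of the lid's post-side edge (pixels, top)"
    a,b=togal(ray('top',*p,.05)),togal(ray('top',*q,.05));d=(a-b);L=np.linalg.norm(d);d/=L
    m=(a+b)/2;n=np.array([d[1],-d[0]]);print(a.round(1),b.round(1),"L %.1f phi %.1f"%(L,np.degrees(np.arctan2(d[1],d[0]))),"s %.1f gap %.1f"%(-m@d,-m@n-9),"centre",(m-50*n).round(1))
E
python3 -c "
from h import *
face((276.2,181.7),(303.3,224.5))"
```

```text
[25.4 20.9] [-67.1 -13.3] L 98.7 phi 20.3 s 18.2 gap 1.8 centre [-38.2  50.7]
```

```bash
cat >> h.py <<'E'
def arc(phi1,u1,n=10,ext=0):
    s,R=st();P=togal(s["ee_pos"][:2]);yaw=np.degrees(np.arctan2(R[1,0],R[0,0])-TH);f0=yaw-90
    rot=lambda f:Ro.from_euler('z',f,degrees=True).as_matrix()[:2,:2]
    u0,w0=rot(-f0)@P;print("u0 %.1f w0 %.1f"%(u0,w0))
    for k in range(1,n+1):
        t=k/n;f=f0+t*(phi1-f0);Q=rot(f)@[u0+t*(u1-u0),w0+t*(118.5-ext-w0)];d=rot(-f0)@(Q-P)
        print([round(d[1]/10,2),round(d[0]/10,2),0,0,0,round(-np.radians(f-f0),3)])
E
python3 -c "
from h import *
arc(40,-53)"
```

```text
t5.8 gal [-97.6  90.9] z13.8 toolx yaw(gal) 110.2 F gal [-0.91 -0.38] Fz -0.56 w 0.00 q [-0.04  0.56  1.88 -0.    0.7  -0.58]
u0 -60.3 w0 119.0
[np.float64(-0.22), np.float64(-0.34), 0, 0, 0, np.float64(-0.035)]
[np.float64(-0.45), np.float64(-0.66), 0, 0, 0, np.float64(-0.069)]
[np.float64(-0.68), np.float64(-0.98), 0, 0, 0, np.float64(-0.104)]
[np.float64(-0.93), np.float64(-1.29), 0, 0, 0, np.float64(-0.138)]
[np.float64(-1.18), np.float64(-1.6), 0, 0, 0, np.float64(-0.173)]
[np.float64(-1.44), np.float64(-1.89), 0, 0, 0, np.float64(-0.208)]
[np.float64(-1.71), np.float64(-2.18), 0, 0, 0, np.float64(-0.242)]
[np.float64(-1.98), np.float64(-2.45), 0, 0, 0, np.float64(-0.277)]
[np.float64(-2.26), np.float64(-2.72), 0, 0, 0, np.float64(-0.312)]
[np.float64(-2.55), np.float64(-2.98), 0, 0, 0, np.float64(-0.346)]
```

carry_out([
  [-0.22,-0.34,0,0,0,-0.035],
  [-0.45,-0.66,0,0,0,-0.069],
  [-0.68,-0.98,0,0,0,-0.104],
  [-0.93,-1.3,0,0,0,-0.138],
  [-1.18,-1.6,0,0,0,-0.173],
  [-1.45,-1.9,0,0,0,-0.208],
  [-1.7,-2.2,0,0,0,-0.242],
  [-2.0,-2.45,0,0,0,-0.277],
  [-2.25,-2.7,0,0,0,-0.312],
  [-2.55,-3.0,0,0,0,-0.346],
])

```text
time_s: 6.75
ee_pos: [0.4693, 0.0186, 0.0138]
tcp_rot: [-0.0, 0.337, 0.941, 0.0]
ft_force: [-2.7, 2.2, 2.6]
width: 0.006
```

```bash
python3 -c "
from h import *
st();cv2.imwrite('pics/t4.png',cv2.resize(cv2.cvtColor(r.read_camera('top'),cv2.COLOR_RGB2BGR)[130:270,200:400],None,fx=4,fy=4))"
```

```text
t6.8 gal [-117.2   57.7] z13.8 toolx yaw(gal) 129.9 F gal [-2.22  2.64] Fz 2.59 w 0.01 q [-0.12  0.54  1.92  0.    0.68 -1.01]
```

View pics/t4.png

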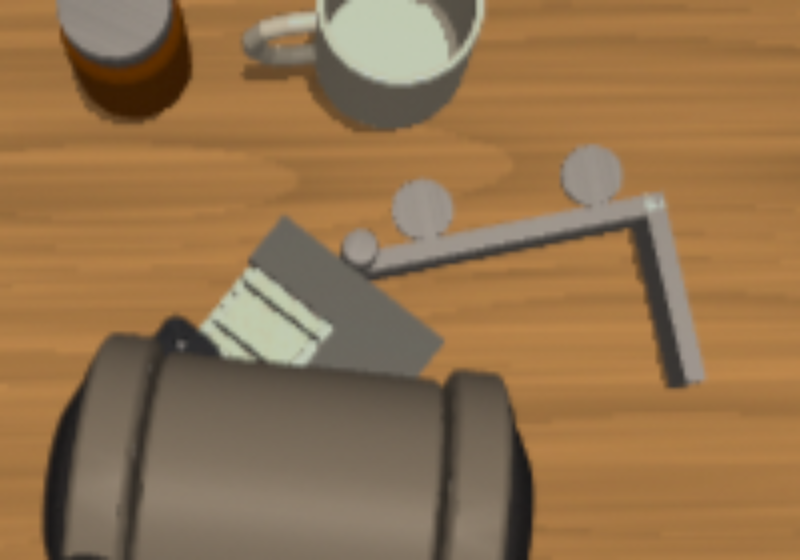

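Top view: the tin is turned about 40°. Its post-side lid edge runs from (271,184) to (310.5,215.5) and it is still against the post.

```bash
python3 -c "
from h import *
face((271,184),(310.5,215.5))
arc(62,-40,10)"
```

```text
[23.  31.7] [-52.9 -30.6] L 98.2 phi 39.4 s 11.2 gap 0.9 centre [-46.6  39.2]
t6.8 gal [-117.4   57.2] z13.8 toolx yaw(gal) 130.0 F gal [-2.57  2.37] Fz 1.94 w 0.00 q [-0.12  0.54  1.92  0.    0.68 -1.01]
u0 -53.2 w0 119.3
[np.float64(-0.22), np.float64(-0.32), 0, 0, 0, np.float64(-0.038)]
[np.float64(-0.44), np.float64(-0.64), 0, 0, 0, np.float64(-0.077)]
[np.float64(-0.67), np.float64(-0.94), 0, 0, 0, np.float64(-0.115)]
[np.float64(-0.91), np.float64(-1.24), 0, 0, 0, np.float64(-0.154)]
[np.float64(-1.15), np.float64(-1.53), 0, 0, 0, np.float64(-0.192)]
[np.float64(-1.4), np.float64(-1.8), 0, 0, 0, np.float64(-0.231)]
[np.float64(-1.65), np.float64(-2.07), 0, 0, 0, np.float64(-0.269)]
[np.float64(-1.91), np.float64(-2.34), 0, 0, 0, np.float64(-0.308)]
[np.float64(-2.18), np.float64(-2.59), 0, 0, 0, np.float64(-0.346)]
[np.float64(-2.45), np.float64(-2.83), 0, 0, 0, np.float64(-0.385)]
```

carry_out([
  [-0.22,-0.33,0,0,0,-0.038],
  [-0.44,-0.65,0,0,0,-0.077],
  [-0.67,-0.96,0,0,0,-0.115],
  [-0.9,-1.26,0,0,0,-0.154],
  [-1.15,-1.55,0,0,0,-0.192],
  [-1.4,-1.85,0,0,0,-0.231],
  [-1.65,-2.15,0,0,0,-0.269],
  [-1.9,-2.4,0,0,0,-0.308],
  [-2.2,-2.7,0,0,0,-0.346],
  [-2.45,-2.95,0,0,0,-0.385],
])

```text
time_s: 7.8
ee_pos: [0.4688, -0.0197, 0.0136]
tcp_rot: [-0.001, 0.151, 0.989, 0.0]
ft_force: [-3.6, 1.4, 2.8]
width: 0.004
```

```bash
python3 -c "
from h import *
arc(82,-33,10)"
```

```text
t7.8 gal [-124.8   20.2] z13.6 toolx yaw(gal) 151.9 F gal [-3.29  2.1 ] Fz 2.77 w 0.00 q [-0.21  0.54  1.92  0.    0.68 -1.47]
u0 -41.0 w0 119.6
[np.float64(-0.16), np.float64(-0.34), 0, 0, 0, np.float64(-0.035)]
[np.float64(-0.33), np.float64(-0.67), 0, 0, 0, np.float64(-0.07)]
[np.float64(-0.5), np.float64(-0.99), 0, 0, 0, np.float64(-0.105)]
[np.float64(-0.69), np.float64(-1.31), 0, 0, 0, np.float64(-0.14)]
[np.float64(-0.88), np.float64(-1.62), 0, 0, 0, np.float64(-0.175)]
[np.float64(-1.08), np.float64(-1.93), 0, 0, 0, np.float64(-0.211)]
[np.float64(-1.29), np.float64(-2.22), 0, 0, 0, np.float64(-0.246)]
[np.float64(-1.51), np.float64(-2.51), 0, 0, 0, np.float64(-0.281)]
[np.float64(-1.73), np.float64(-2.8), 0, 0, 0, np.float64(-0.316)]
[np.float64(-1.96), np.float64(-3.07), 0, 0, 0, np.float64(-0.351)]
```

carry_out([
  [-0.16,-0.34,0,0,0,-0.035],
  [-0.33,-0.67,0,0,0,-0.07],
  [-0.5,-1.0,0,0,0,-0.105],
  [-0.7,-1.3,0,0,0,-0.14],
  [-0.88,-1.6,0,0,0,-0.175],
  [-1.08,-1.95,0,0,0,-0.211],
  [-1.3,-2.2,0,0,0,-0.246],
  [-1.5,-2.5,0,0,0,-0.281],
  [-1.73,-2.8,0,0,0,-0.316],
  [-1.95,-3.1,0,0,0,-0.351],
])

```text
time_s: 8.8
ee_pos: [0.4769, -0.0549, 0.0135]
tcp_rot: [-0.003, -0.024, 1.0, 0.001]
ft_force: [-7.1, 2.1, 5.5]
width: 0.003
```

```bash
python3 -c "
from h import *
cv2.imwrite('pics/t5.png',cv2.resize(cv2.cvtColor(r.read_camera('top'),cv2.COLOR_RGB2BGR)[130:270,200:400],None,fx=4,fy=4))
arc(90,-30,6)"
```

```text
t8.8 gal [-123.3  -16.6] z13.5 toolx yaw(gal) -187.9 F gal [-7.69  0.95] Fz 4.24 w 0.01 q [-0.28  0.56  1.89 -0.    0.7  -1.89]
u0 -33.3 w0 119.8
[np.float64(-9.12), np.float64(-8.73), 0, 0, 0, np.float64(-1.07)]
[np.float64(-21.13), np.float64(-4.98), 0, 0, 0, np.float64(-2.14)]
[np.float64(-23.65), np.float64(7.31), 0, 0, 0, np.float64(-3.21)]
[np.float64(-14.13), np.float64(15.44), 0, 0, 0, np.float64(-4.281)]
[np.float64(-2.45), np.float64(11.05), 0, 0, 0, np.float64(-5.351)]
[np.float64(-0.66), np.float64(-1.27), 0, 0, 0, np.float64(-6.421)]
```

View pics/t5.png

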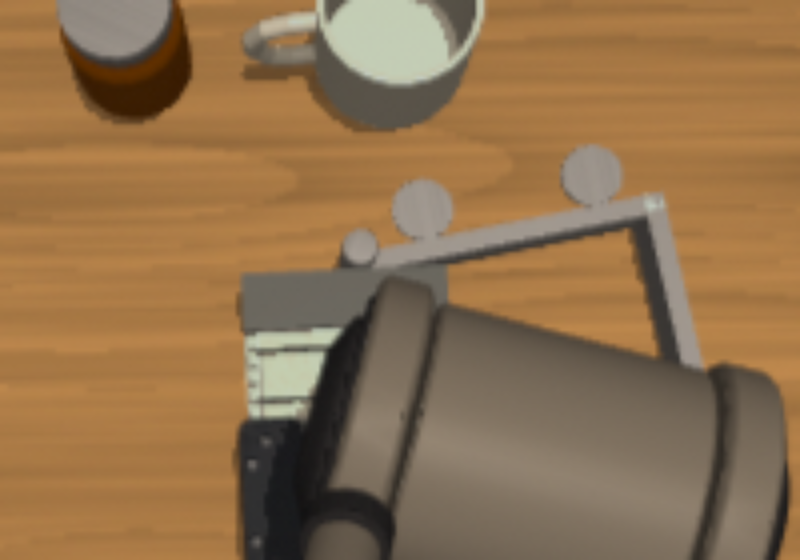

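```bash
python3 -c "
from h import *
face((260.2,198.5),(311.7,196));st()"
```

```text
[-0.7 58. ] [-16.1 -41. ] L 100.1 phi 81.2 s -7.1 gap 0.6 centre [-57.8  16.2]
t8.8 gal [-123.3  -16.6] z13.5 toolx yaw(gal) -187.9 F gal [-7.69  0.95] Fz 4.24 w 0.01 q [-0.28  0.56  1.89 -0.    0.7  -1.89]
```

carry_out([
  [-0.08,-0.2,0,0,0,-0.02],
  [-0.16,-0.4,0,0,0,-0.04],
  [-0.25,-0.6,0,0,0,-0.06],
  [-0.33,-0.8,0,0,0,-0.08],
  [-0.4,-1.0,0,0,0,-0.1],
])

```text
time_s: 9.35
ee_pos: [0.4808, -0.0646, 0.0134]
tcp_rot: [-0.003, -0.073, 0.997, 0.001]
ft_force: [-10.0, 1.5, 6.8]
width: 0.001
```

```bash
python3 -c "
from h import *
st()"
```

```text
t9.3 gal [-121.4  -26.2] z13.4 toolx yaw(gal) -182.3 F gal [-9.56  3.32] Fz 6.76 w 0.00 q [-0.29  0.56  1.87 -0.    0.71 -2.01]
```

carry_out([
  [1,0,0,0,0,0],
  [2,0,0,0,0,0],
  [2.5,0,-3,0,0,0],
  [2.5,0,-7,0,0,0],
  [2.5,0,-7,0,0,0],
], jaw=110)

```text
time_s: 9.85
ee_pos: [0.4613, -0.0698, 0.0877]
tcp_rot: [0.004, -0.073, 0.997, -0.002]
ft_force: [-0.1, 0.1, -0.4]
width: 0.385
```

```bash
python3 -c "
from h import *
inc((-59,105),70,90)"
```

```text
t9.8 gal [-141.5  -27.7] z87.7 toolx yaw(gal) -182.3 F gal [-0.11  0.1 ] Fz -0.42 w 0.39 q [-0.31  0.41  1.87 -0.    0.85 -2.03]
inc [-7.68 13.6   1.78] [0.003 0.009 1.53 ]
```

carry_out([
  [-2,4,0,0,0,0.15],
  [-4,8,0,0,0,0.3],
  [-7.7,13.6,0,0,0,0.45],
  [-7.7,13.6,0,0,0,0.6],
  [-7.7,13.6,0,0,0,0.9],
  [-7.7,13.6,0,0,0,1.2],
  [-7.7,13.6,0,0,0,1.53],
  [-7.7,13.6,0,0,0,1.53],
  [-7.7,13.6,0,0,0,1.53],
  [-7.7,13.6,0,0,0,1.53],
])

```text
time_s: 10.85
ee_pos: [0.5147, 0.0768, 0.083]
tcp_rot: [-0.0, 0.608, 0.794, -0.0]
ft_force: [-0.1, 0.0, 0.3]
width: 0.568
```

carry_out([
  [0,0,0,0,0,0],
  [0,0,0,0,0,0],
])

```text
time_s: 11.05
ee_pos: [0.5149, 0.0769, 0.0833]
tcp_rot: [-0.0, 0.604, 0.797, -0.0]
ft_force: [0.2, -1.2, 0.1]
width: 0.568
```

```bash
python3 -c "
from h import *
cv2.imwrite('pics/t6.png',cv2.resize(cv2.cvtColor(r.read_camera('top'),cv2.COLOR_RGB2BGR)[130:270,200:400],None,fx=4,fy=4))
inc((-59,105),14,90)"
```

```text
t11.1 gal [-61.5 106.5] z83.4 toolx yaw(gal) 95.0 F gal [0.16 0.13] Fz -0.77 w 0.57 q [ 0.    0.5   1.72  0.    0.92 -0.27]
inc [-0.17  0.24  6.94] [-0.    -0.     0.087]
```

View pics/t6.png

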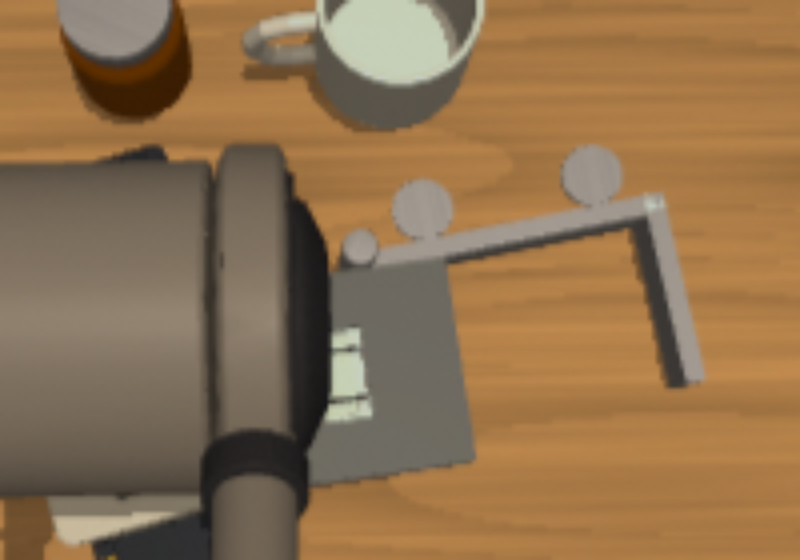

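Top view: the tin is turned and lies close to the rail. The trailing lid edge runs (311,194.5) to (318.5,245).

```bash
python3 -c "
from h import *
a,b=[togal(ray('top',*p,.05)) for p in[(311,194.3),(318.5,245)]];d=a-b
print(a,b,np.linalg.norm(d),'tin phi',np.degrees(np.arctan2(d[1],d[0]))+90)"
```

```text
[-12.54917723 -40.32968879] [-111.57666166  -33.56761511] 99.25808940854017 tin phi 86.09363219480935
```

carry_out([
  [-0.2,0.25,3,0,0,0.087],
  [-0.2,0.25,5,0,0,0.087],
  [-0.2,0.25,6.5,0,0,0.087],
  [-0.2,0.25,6.9,0,0,0.087],
  [-0.2,0.25,6.9,0,0,0.087],
  [-0.2,0.25,6.9,0,0,0.087],
])

```text
time_s: 11.7
ee_pos: [0.5186, 0.0758, 0.0154]
tcp_rot: [0.0, 0.639, 0.769, 0.0]
ft_force: [0.2, -0.6, -0.5]
width: 0.566
```

```bash
python3 -c "
from h import *
st()"
```

```text
t11.7 gal [-58.1 104.7] z15.4 toolx yaw(gal) 89.8 F gal [ 0.04 -0.62] Fz -0.52 w 0.57 q [-0.    0.61  1.77  0.    0.77 -0.19]
```

carry_out([
  [-0.8,0,0.1,0,0,0],
  [-1.6,0,0.1,0,0,0],
  [-2.3,0,0.1,0,0,0],
  [-2.6,0,0.1,0,0,0],
  [-2.9,0,0.1,0,0,0],
  [-3.2,0,0.1,0,0,0],
  [-3.5,0,0.1,0,0,0],
  [-3.8,0,0.1,0,0,0],
  [-4.1,0,0.1,0,0,0],
  [-4.4,0,0.1,0,0,0],
])

```text
time_s: 12.7
ee_pos: [0.5252, 0.033, 0.0135]
tcp_rot: [-0.001, 0.639, 0.769, -0.0]
ft_force: [-3.6, 4.9, 2.4]
width: 0.566
```

```bash
python3 -c "
from h import *
st()"
```

```text
t12.7 gal [-59.6  61.5] z13.5 toolx yaw(gal) 89.8 F gal [-2.66  5.48] Fz 2.36 w 0.57 q [-0.08  0.61  1.76  0.    0.77 -0.27]
```

carry_out([
  [-0.4,0,0,0,0,0],
  [-0.8,0,0,0,0,0],
  [-1.2,0,0,0,0,0],
  [-1.6,0,0,0,0,0],
  [-2.0,0,0,0,0,0],
  [-2.4,0,0,0,0,0],
  [-2.8,0,0,0,0,0],
  [-3.2,0,0,0,0,0],
  [-3.6,0,0,0,0,0],
  [-4,0,0,0,0,0],
])

```text
time_s: 13.7
ee_pos: [0.5325, -0.0063, 0.0135]
tcp_rot: [-0.001, 0.639, 0.769, -0.0]
ft_force: [-3.9, 4.1, 2.1]
width: 0.572
```

```bash
python3 -c "
from h import *
st()"
```

```text
t13.7 gal [-59.7  21.5] z13.5 toolx yaw(gal) 89.8 F gal [-3.05  4.77] Fz 2.08 w 0.57 q [-0.16  0.62  1.74  0.    0.78 -0.34]
```

carry_out([
  [-0.45,0,0,0,0,0],
  [-0.9,0,0,0,0,0],
  [-1.35,0,0,0,0,0],
  [-1.8,0,0,0,0,0],
  [-2.25,0,0,0,0,0],
  [-2.7,0,0,0,0,0],
  [-3.15,0,0,0,0,0],
  [-3.6,0,0,0,0,0],
  [-4.05,0,0,0,0,0],
  [-4.5,0,0,0,0,0],
])

```text
time_s: 14.7
ee_pos: [0.5409, -0.0506, 0.0135]
tcp_rot: [-0.001, 0.639, 0.769, -0.0]
ft_force: [-2.6, 3.5, 2.5]
width: 0.57
```

```bash
python3 -c "
from h import *
st()
cv2.imwrite('pics/t7.png',cv2.resize(cv2.cvtColor(r.read_camera('top'),cv2.COLOR_RGB2BGR)[130:270,200:400],None,fx=4,fy=4))"
```

```text
t14.7 gal [-59.8 -23.6] z13.5 toolx yaw(gal) 89.8 F gal [-1.9   3.96] Fz 2.47 w 0.57 q [-0.23  0.63  1.71  0.    0.8  -0.42]
```

View pics/t7.png

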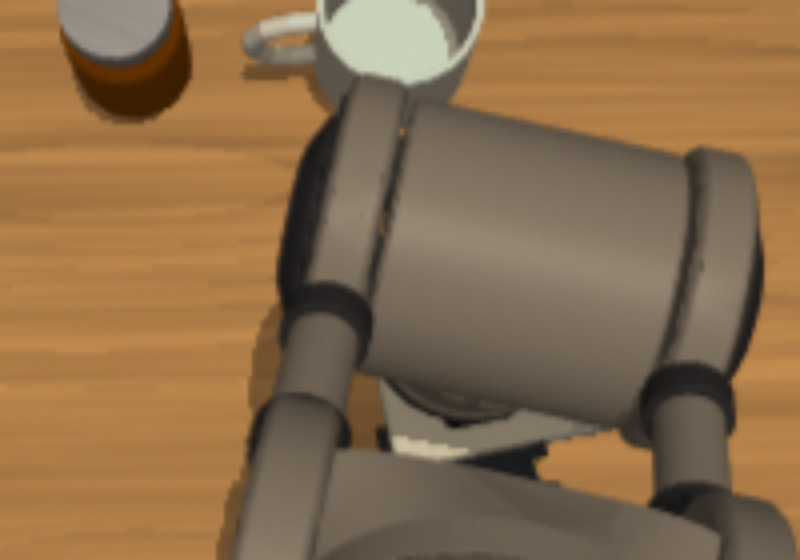

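The arm hides the tin here, so I go by force. I'll creep towards the stop, which I expect to meet at TCP gy of about -35.5.

carry_out([
  [-0.3,0,0,0,0,0],
  [-0.6,0,0,0,0,0],
  [-0.8,0,0,0,0,0],
  [-0.9,0,0,0,0,0],
  [-0.95,0,0,0,0,0],
])

```text
time_s: 15.25
ee_pos: [0.5428, -0.0601, 0.0135]
tcp_rot: [-0.001, 0.639, 0.769, -0.0]
ft_force: [-3.4, 4.5, 1.1]
width: 0.571
```

```bash
python3 -c "
from h import *
st()"
```

```text
t15.2 gal [-59.7 -33.3] z13.5 toolx yaw(gal) 89.8 F gal [-2.48  5.01] Fz 1.06 w 0.57 q [-0.25  0.64  1.7   0.    0.8  -0.43]
```

carry_out([
  [-0.05,0,0,0,0,0],
  [-0.1,0,0,0,0,0],
  [-0.15,0,0,0,0,0],
])

```text
time_s: 15.55
ee_pos: [0.5429, -0.0607, 0.0135]
tcp_rot: [-0.001, 0.639, 0.769, 0.0]
ft_force: [-3.3, 9.9, 2.4]
width: 0.567
```

```bash
python3 -c "
from h import *
st()"
```

```text
t15.6 gal [-59.7 -33.9] z13.5 toolx yaw(gal) 89.8 F gal [-1.42 10.39] Fz 2.41 w 0.57 q [-0.25  0.64  1.7   0.    0.8  -0.44]
```

Contact: the force rose to 10.4 N while the tool stopped 0.9 mm short of its command. I'll hold there for a short check and then the press.

carry_out([
  [0,0,0,0,0,0],
  [0,0,0,0,0,0],
])

```text
time_s: 15.75
ee_pos: [0.5429, -0.0607, 0.0135]
tcp_rot: [-0.001, 0.639, 0.769, 0.0]
ft_force: [-3.1, 7.9, 1.8]
width: 0.565
```

carry_out([
  [0,0,0,0,0,0],
  [0,0,0,0,0,0],
  [0,0,0,0,0,0],
])

```text
time_s: 16.05
ee_pos: [0.5429, -0.0607, 0.0135]
tcp_rot: [-0.001, 0.639, 0.769, 0.0]
ft_force: [-3.0, 7.7, 1.8]
width: 0.566
```

carry_out([
  [0,0,0,0,0,0],
  [0,0,0,0,0,0],
  [0,0,0,0,0,0],
])

```text
time_s: 16.35
ee_pos: [0.5429, -0.0607, 0.0135]
tcp_rot: [-0.001, 0.639, 0.769, 0.0]
ft_force: [-3.3, 8.5, 2.3]
width: 0.568
```

carry_out([
  [-0.01,0,0,0,0,0],
  [-0.02,0,0,0,0,0],
  [-0.02,0,0,0,0,0],
])

```text
time_s: 16.65
ee_pos: [0.5429, -0.0607, 0.0135]
tcp_rot: [-0.001, 0.639, 0.769, 0.0]
ft_force: [-3.6, 8.4, 1.1]
width: 0.566
```

carry_out([
  [0,0,0,0,0,0],
  [0,0,0,0,0,0],
  [0,0,0,0,0,0],
])

```text
time_s: 16.95
ee_pos: [0.5429, -0.0607, 0.0135]
tcp_rot: [-0.001, 0.639, 0.769, 0.0]
ft_force: [-4.0, 8.5, 3.4]
width: 0.573
```

```bash
python3 -c "
from h import *
st()"
```

```text
t16.9 gal [-59.7 -33.9] z13.5 toolx yaw(gal) 89.8 F gal [-2.37  9.15] Fz 3.44 w 0.57 q [-0.25  0.64  1.7   0.    0.8  -0.44]
```

carry_out([
  [-0.015,0,0,0,0,0],
  [-0.03,0,0,0,0,0],
  [-0.03,0,0,0,0,0],
  [-0.03,0,0,0,0,0],
])

```text
time_s: 17.35
ee_pos: [0.5429, -0.0607, 0.0135]
tcp_rot: [-0.001, 0.639, 0.769, 0.0]
ft_force: [-4.5, 10.3, 2.7]
width: 0.57
```

carry_out([
  [0,0,0,0,0,0],
  [0,0,0,0,0,0],
  [0,0,0,0,0,0],
])

```text
time_s: 17.65
ee_pos: [0.5429, -0.0607, 0.0135]
tcp_rot: [-0.001, 0.639, 0.769, 0.0]
ft_force: [-4.6, 9.5, 2.6]
width: 0.568
```

carry_out([
  [0,0,0,0,0,0],
  [0,0,0,0,0,0],
  [0,0,0,0,0,0],
])

```text
time_s: 17.95
ee_pos: [0.5428, -0.0607, 0.0135]
tcp_rot: [-0.001, 0.639, 0.769, 0.0]
ft_force: [-4.6, 9.3, 2.1]
width: 0.568
```

```bash
python3 -c "
from h import *
st()"
```

```text
t17.9 gal [-59.7 -33.9] z13.5 toolx yaw(gal) 89.8 F gal [-2.78 10.01] Fz 2.07 w 0.57 q [-0.25  0.64  1.7   0.    0.8  -0.44]
```

carry_out([
  [0.5,0,0,0,0,0],
  [1.5,0,0,0,0,0],
  [2.5,0,0,0,0,0],
  [2.5,0,-4,0,0,0],
  [2.5,0,-8,0,0,0],
  [2.5,0,-8,0,0,0],
], jaw=255)

```text
time_s: 18.55
ee_pos: [0.5426, -0.0379, 0.0988]
tcp_rot: [0.005, 0.639, 0.769, 0.002]
ft_force: [-0.4, -0.8, 0.9]
width: 0.094
```

```bash
python3 -c "
from h import *
inc((-145,-90),90,180)
print(togal(ray('top',425,185,.05)),togal(ray('scene',133,285,0.0)))"
```

```text
t18.6 gal [-55.7 -11.4] z98.8 toolx yaw(gal) 89.8 F gal [-0.59 -0.73] Fz 0.86 w 0.09 q [-0.21  0.51  1.65 -0.    0.97 -0.39]
inc [-7.88 -8.91  0.83] [ 0.004  0.011 -1.574]
[ -39.50598501 -262.0916747 ] [ -12.63521224 -286.05348394]
```

carry_out([
  [-2,-3,0,0,0,-0.15],
  [-4,-6,0,0,0,-0.3],
  [-6,-8.9,0,0,0,-0.45],
  [-7.9,-8.9,0,0,0,-0.6],
  [-7.9,-8.9,0,0,0,-0.8],
  [-7.9,-8.9,0,0,0,-1],
  [-7.9,-8.9,0,0,0,-1.2],
  [-7.9,-8.9,0,0,0,-1.4],
  [-7.9,-8.9,0,0,0,-1.574],
  [-7.9,-8.9,0,0,0,-1.574],
])

```text
time_s: 19.55
ee_pos: [0.4659, -0.1313, 0.0932]
tcp_rot: [-0.0, -0.059, 0.998, 0.0]
ft_force: [-0.8, 0.6, -0.4]
width: 0.004
```

carry_out([
  [0,0,0,0,0,0],
  [0,0,0,0,0,-0.08],
  [0,0,0,0,0,-0.08],
])

```text
time_s: 19.85
ee_pos: [0.466, -0.1315, 0.0934]
tcp_rot: [-0.0, -0.095, 0.996, 0.0]
ft_force: [0.4, 0.4, 0.1]
width: 0.003
```

```bash
python3 -c "
from h import *
cv2.imwrite('pics/t8.png',np.hstack([cv2.resize(cv2.cvtColor(r.read_camera(n),cv2.COLOR_RGB2BGR)[a:a+150,b:b+200],(400,300)) for n,a,b in(('top',150,230),('scene',150,180))]))
inc((-135,-92),14,180)"
```

```text
t19.9 gal [-148.4  -89.2] z93.5 toolx yaw(gal) -179.9 F gal [-0.33  0.41] Fz 0.20 w 0.01 q [-0.43  0.43  1.81  0.    0.9  -2.19]
inc [-1.34 -0.29  7.95] [ 0.    -0.     0.001]
```

View pics/t8.png

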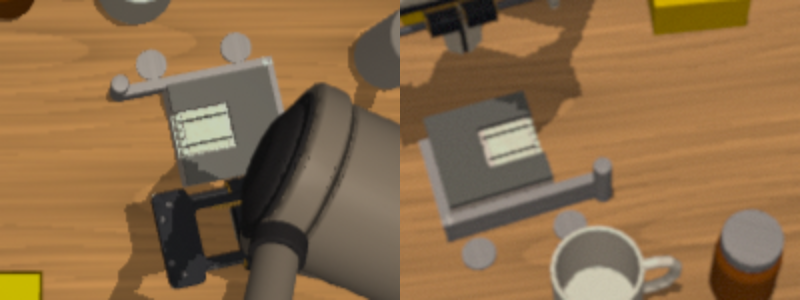

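Both views show the tin in the corner with its mouth facing gallery +y. The lid's rail-side edge runs along the rail, from top (313,190) to (364,181). Now I descend for the rail press.

carry_out([
  [0,-0.3,4,0,0,0],
  [0,-0.3,6.5,0,0,0],
  [0,-0.3,7.6,0,0,0],
  [-0.5,-0.3,7.9,0,0,0],
  [-1.0,-0.3,7.9,0,0,0],
  [-1.4,-0.3,7.9,0,0,0],
  [-1.7,-0.3,7.9,0,0,0],
  [-2.0,-0.3,7.9,0,0,0],
  [-2.3,-0.3,7.9,0,0,0],
  [-2.5,-0.3,7.9,0,0,0],
])

```text
time_s: 20.95
ee_pos: [0.4916, -0.1298, 0.0149]
tcp_rot: [0.0, -0.096, 0.995, -0.0]
ft_force: [0.2, 0.5, 0.1]
width: 0.007
```

```bash
python3 -c "
from h import *
st()"
```

```text
t20.9 gal [-122.9  -92.3] z14.9 toolx yaw(gal) -179.7 F gal [0.33 0.5 ] Fz 0.13 w 0.01 q [-0.41  0.59  1.81  0.    0.74 -2.17]
```

carry_out([
  [-0.1,0,0,0,0,0],
  [-0.2,0,0,0,0,0],
  [-0.3,0,0,0,0,0],
  [-0.35,0,0,0,0,0],
  [-0.4,0,0,0,0,0],
  [-0.4,0,0,0,0,0],
])

```text
time_s: 21.55
ee_pos: [0.4948, -0.1291, 0.0147]
tcp_rot: [-0.0, -0.096, 0.995, 0.0]
ft_force: [-1.9, -0.9, 0.5]
width: 0.008
```

```bash
python3 -c "
from h import *
st()"
```

```text
t21.6 gal [-119.6  -92.2] z14.7 toolx yaw(gal) -179.7 F gal [-2.02 -0.5 ] Fz 0.49 w 0.01 q [-0.41  0.59  1.8  -0.    0.75 -2.17]
```

carry_out([
  [-0.05,0,0,0,0,0],
  [-0.1,0,0,0,0,0],
  [-0.1,0,0,0,0,0],
])

```text
time_s: 21.85
ee_pos: [0.4949, -0.1291, 0.0147]
tcp_rot: [-0.001, -0.096, 0.995, 0.0]
ft_force: [-6.9, -3.4, 3.7]
width: 0.005
```

```bash
python3 -c "
from h import *
st()"
```

```text
t21.9 gal [-119.5  -92.1] z14.7 toolx yaw(gal) -179.7 F gal [-7.38 -2.03] Fz 3.69 w 0.01 q [-0.4   0.59  1.8  -0.    0.75 -2.17]
```

carry_out([
  [-0.02,0,0,0,0,0],
  [-0.04,0,0,0,0,0],
  [-0.05,0,0,0,0,0],
  [-0.05,0,0,0,0,0],
])

```text
time_s: 22.25
ee_pos: [0.4949, -0.129, 0.0147]
tcp_rot: [-0.002, -0.096, 0.995, 0.0]
ft_force: [-7.4, -3.4, 4.9]
width: 0.001
```

carry_out([
  [0,0,0,0,0,0],
  [0,0,0,0,0,0],
])

```text
time_s: 22.45
ee_pos: [0.4949, -0.129, 0.0147]
tcp_rot: [-0.002, -0.096, 0.995, 0.0]
ft_force: [-7.7, -3.4, 5.4]
width: 0.006
```

```bash
python3 -c "
from h import *
st()"
```

```text
t22.4 gal [-119.5  -92.1] z14.7 toolx yaw(gal) -179.7 F gal [-8.17 -1.93] Fz 5.38 w 0.01 q [-0.4   0.59  1.8  -0.    0.75 -2.17]
```

carry_out([
  [-0.03,0,0,0,0,0],
  [-0.06,0,0,0,0,0],
  [-0.08,0,0,0,0,0],
  [-0.08,0,0,0,0,0],
])

```text
time_s: 22.85
ee_pos: [0.4949, -0.129, 0.0147]
tcp_rot: [-0.002, -0.096, 0.995, 0.0]
ft_force: [-12.0, -5.4, 7.5]
width: 0.002
```

carry_out([
  [0,0,0,0,0,0],
  [0,0,0,0,0,0],
  [0,0,0,0,0,0],
])

```text
time_s: 23.15
ee_pos: [0.4949, -0.129, 0.0147]
tcp_rot: [-0.002, -0.096, 0.995, 0.0]
ft_force: [-11.5, -5.4, 7.7]
width: 0.005
```

carry_out([
  [0,0,0,0,0,0],
  [0,0,0,0,0,0],
  [0,0,0,0,0,0],
])

```text
time_s: 23.45
ee_pos: [0.4949, -0.129, 0.0147]
tcp_rot: [-0.002, -0.096, 0.995, 0.0]
ft_force: [-11.4, -5.8, 7.6]
width: 0.002
```

```bash
python3 -c "
from h import *
st()"
```

```text
t23.4 gal [-119.5  -92.1] z14.7 toolx yaw(gal) -179.7 F gal [-12.32  -3.59] Fz 7.64 w 0.00 q [-0.4   0.59  1.8  -0.    0.75 -2.17]
```

That overshot to 12.3 N, which is below the dent limit but above the asked press. I'll ease to about 10 N and hold there.

carry_out([
  [0.03,-0.02,-0.02,0,0,0],
  [0.05,-0.03,-0.04,0,0,0],
  [0.05,-0.03,-0.04,0,0,0],
])

```text
time_s: 23.75
ee_pos: [0.4951, -0.1292, 0.0147]
tcp_rot: [-0.002, -0.096, 0.995, 0.0]
ft_force: [-6.6, -3.7, 1.9]
width: 0.004
```

```bash
python3 -c "
from h import *
st()"
```

```text
t23.8 gal [-119.4  -92.3] z14.7 toolx yaw(gal) -179.7 F gal [-7.17 -2.4 ] Fz 1.88 w 0.00 q [-0.4   0.59  1.8  -0.    0.75 -2.17]
```

carry_out([
  [-0.02,-0.01,0,0,0,0],
  [-0.04,-0.02,0,0,0,0],
  [-0.05,-0.02,0,0,0,0],
])

```text
time_s: 24.05
ee_pos: [0.495, -0.1292, 0.0147]
tcp_rot: [-0.002, -0.096, 0.995, 0.001]
ft_force: [-9.5, -4.0, 5.4]
width: 0.004
```

```bash
python3 -c "
from h import *
st()"
```

```text
t24.1 gal [-119.4  -92.3] z14.7 toolx yaw(gal) -179.7 F gal [-10.12  -2.17] Fz 5.37 w 0.00 q [-0.4   0.59  1.8  -0.    0.75 -2.17]
```

10.1 N. I'll hold it.

carry_out([
  [0,0,0,0,0,0],
  [0,0,0,0,0,0],
  [0,0,0,0,0,0],
  [0,0,0,0,0,0],
])

```text
time_s: 24.45
ee_pos: [0.495, -0.1292, 0.0147]
tcp_rot: [-0.002, -0.096, 0.995, 0.001]
ft_force: [-9.4, -4.7, 4.6]
width: 0.006
```

carry_out([
  [0,0,0,0,0,0],
  [0,0,0,0,0,0],
  [0,0,0,0,0,0],
])

```text
time_s: 24.75
ee_pos: [0.495, -0.1292, 0.0147]
tcp_rot: [-0.002, -0.096, 0.995, 0.001]
ft_force: [-9.5, -4.6, 4.4]
width: 0.006
```

```bash
python3 -c "
from h import *
st()"
```

```text
t24.8 gal [-119.4  -92.3] z14.7 toolx yaw(gal) -179.7 F gal [-10.2   -2.77] Fz 4.40 w 0.01 q [-0.4   0.59  1.8  -0.    0.75 -2.17]
```

carry_out([
  [0.3,0,0,0,0,0],
  [1,0,0,0,0,0],
  [2.5,0,0,0,0,0],
  [2.5,0,-4,0,0,0],
  [2.5,0,-9,0,0,0],
  [4,5,-14,0,0,0],
  [5,10,-15,0,0,0],
  [5,15,-15,0,0,0],
  [5,20,-15,0,0,0],
  [5,25,-15,0,0,0],
])

```text
time_s: 25.75
ee_pos: [0.4039, 0.0885, 0.1656]
tcp_rot: [0.001, -0.096, 0.995, 0.0]
ft_force: [0.0, 0.1, -0.4]
width: 0.007
```

carry_out([
  [0,4,0,0,0,0],
  [0,8,0,0,0,0],
  [0,12,0,0,0,0],
  [0,12,0,0,0,0],
  [0,12,0,0,0,0],
])

```text
time_s: 26.25
ee_pos: [0.3811, 0.2052, 0.1649]
tcp_rot: [0.0, -0.098, 0.995, 0.0]
ft_force: [0.6, -0.2, -0.5]
width: 0.005
```

```bash
python3 -c "
from h import *
st()
t=cv2.cvtColor(r.read_camera('top'),cv2.COLOR_RGB2BGR);s=cv2.cvtColor(r.read_camera('scene'),cv2.COLOR_RGB2BGR)
cv2.imwrite('pics/t9t.png',t);cv2.imwrite('pics/t9s.png',s)
cv2.imwrite('pics/t9.png',np.hstack([cv2.resize(t[160:260,275:395],(400,333)),cv2.resize(s[160:285,180:330],(400,333))]))
for h,nm in(((0,1),'home'),):
  for g in[(-9,-45),(-9,-145),(-109,-145),(-109,-45)]:print(g,proj('top',[*tow(g),.05]).round(1))"
```

```text
t26.2 gal [-169.1  257.5] z164.9 toolx yaw(gal) -179.5 F gal [ 0.51 -0.27] Fz -0.51 w 0.01 q [ 0.32  0.24  1.86 -0.    1.04 -1.45]
(-9, -45) [313.  192.1]
(-9, -145) [363.  181.8]
(-109, -145) [374.7 231.9]
(-109, -45) [324.  242.5]
```

View pics/t9.png

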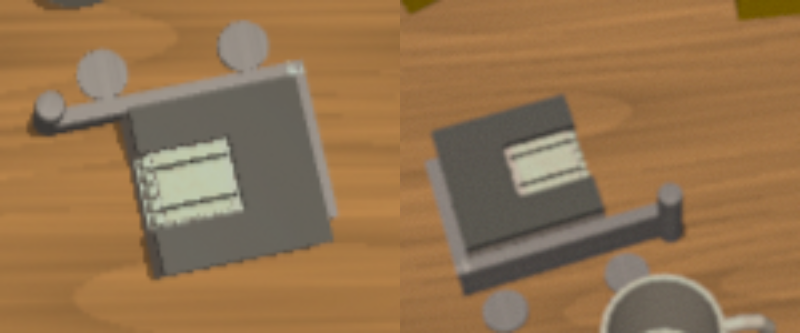

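The lid's corners are at top (313,192), (364,182), (375,232) and (323,243). The predicted home corners are (313,192), (363,182), (375,232) and (324,242.5), so they agree to about 1 px.

```bash
python3 -c "
from h import *
print(r.hand_in())"
```

```text
the job is handed in; nothing more can be done
None
```

I pushed the tin against the corner post, swung it a quarter turn into the bay and slid it home along the rail. I then pressed it against the end stop and, separately, against the rail, and handed the job in at about 26 s.

- **End stop press:** about 10 N, held for more than 0.6 s.
- **Rail press:** this first overshot to about 12.3 N of normal force for about 0.6 s. That is above the 9–11 N seating band but below the 14 N dent limit. Counting friction, the total force reading was then about 15 N, so a stricter count could put it over the limit. I eased off and held 10.1–10.2 N for 0.7 s.
- **Pivot:** near the end of the swing the push reached about 10 N (about 12 N counting friction). The tin also slipped along the post, so it took a longer slide than planned.
- **Final position:** the last top view puts the lid's corners within about 1 px (2 mm) of the predicted home corners, with the mouth facing the gallery's +y. The end stop was met about 1.5 mm sooner than my measurement predicted, which is within the calibration's accuracy.
- **Clearance:** the gripper was clear of everything, and none of my moves brought it near the mug, the jar or the spray bottle. I did not re-measure their positions at the end.

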